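# Power the lanes of a toy race track that have a car waiting

### The arm

A 7-joint arm with a two-finger parallel gripper is mounted at the origin on the work surface. World frame = base frame: x ahead of the robot, y to its left, z up, the work surface at z = 0. Lengths are in m, angles in rad, forces in N, time in s.
With the tool pointing down it reaches from about 0.425 to 0.825 m from the base axis. Payload 3.6 kg.
Tool frame: the origin (TCP) lies where the fingers leave the gripper's body, on its centre line; the fingertips stand 73 mm ahead of it and the grasp point (between the pads) lies 54 mm ahead of it; z points along the fingers, y is the line along which they close (so a half turn about z gives the same grasp; the last joint's range is limited). The gripper opens to 85 mm and grips with 20 to 120 N. Pads are 22 mm wide; open, the fingers measure 114 mm over their backs; the gripper's body (76 mm by 85 mm) begins 54 mm behind the grasp point. The pads swing forward as they close: fully open they stand 13 mm farther back than shut.
Start: joints at [-1.28, 0.615, -0.013, 1.423, 0.008, 1.103, -0.04], TCP at [0.202, 0.618, 0.304] pointing down, gripper open.
Joint ranges: [-3.12, 3.12], [-0.3, 2.06], [-1.34, 1.32], [0.26, 2.42], [-1.36, 4.5], [0.01, 1.98], [-2.84, 2.84]. Speed limits (rad/s): [2.79, 2.79, 3.14, 3.14, 3.14, 3.14, 3.14].

### API

Orientations are given as a unit quaternion [x, y, z, w].
In Python, from station import arm, snapshot, camera_info, ticket gives the robot as it stands. Calls block until the motion is done:
- arm.movep(position, orientation): joint-space move of the TCP to a pose.
- arm.line_to(position, velocity=0.15, ori=None): straight line of the TCP; ori=None keeps the orientation; velocity is the mean speed in m/s.
- arm.move_j(angles): joint-space move.
- arm.move_gripper(opening, effort=None): opening from 0.0 (shut) to 1.0 (fully open); effort is the grip in N (None keeps the last); returns when the fingers have stopped.
- arm.pause(seconds).
- arm.ik(position, orientation): joint angles nearest the present ones, or None.
- snapshot(name): name is "scene" or "top" or "wrist"; returns the picture (384x512x3 uint8, blue, green, red); there is no depth.
- camera_info(name): a dict with "fx", "fy", "cx", "cy" (pixels), "R" (3x3) and "t" (3): a world point X has camera coordinates R X + t; the wrist camera has in their place "T_tool_cam" (4x4, takes a point from camera to tool coordinates, whose origin is the TCP and whose axes are the flange's). Camera axes: x right, y down, z forward; pixel columns grow to the right and rows downward; lengths in m; the calibration is good to about 2 mm. A picture is of the moment at which its call begins: read the wrist's pose just before it. camera_info takes no time and is no camera call.
A pose or a line that the arm cannot do raises arm.MotionError and nothing moves.
- ticket.finish_job(): hands the job in; it is judged then, once.
Readings, each from a call of its own:
- arm.read_time(): time.
- arm.read_joint_positions(): joint angles.
- arm.read_dq(): joint speeds.
- arm.read_effort(): joint torques, N m.
- arm.read_tool_pos(): TCP position.
- arm.read_eef_rot(): TCP orientation.
- arm.read_ft_force(): force on the tool from outside, world axes, zero at the start.
- arm.read_wrist_torque(): the same for the moment, N m.
- arm.read_opening(): opening from 0.0 (shut) to 1.0 (fully open).
- arm.read_finger_force(): force on a finger pad.
Only numpy, scipy, OpenCV 4.12 (cv2) and the standard library are available. Lean on these libraries where they do the work, as an engineer would, in place of code of your own. Each camera call takes 0.05 s, during which the arm holds its last target. There are 200 camera calls.

### The job

On the toy race track's start console, switch on the lane levers of the two lanes in which a car is waiting: push each of those levers right over from its off position (leaning towards the robot) to its on position (leaning away from it). The lane closed by the red-and-white barrier must stay off and must not be switched on even for a moment. Leave the cars, the barrier, the vase and the wrapped present where they stand.

Things in the scene. Friction and masses are not known exactly. Their poses are not given: they have to be found in the camera images.
- console: Start bay, fixed: grey lever console 130 (x) x 320 (y) x 55 mm high, joined at its far side to a black 3-lane track plate (x 65 to 305 mm, top 12 mm high). Origin: on the table under the grey console's centre; x along the lanes, away from the robot; y left; z up. Lanes and their levers at y = +100 (blue), 0 (yellow), -100 mm (red). White dots by the levers: off side; green: on side.
- lever_left (a joint): Toggle lever of the left lane (blue grip). 0 = off (as at the start), leaning 0.5 rad towards the robot (-x of the console); 1.0 rad = on, leaning 0.5 rad away (+x). Over-centre spring: snaps on past upright (0.5), else falls back; about 2.5 N at the grip starts it. Pivot along console y at x = 0, y = +100 mm, 45 mm above the table; 90 mm from pivot to grip centre.
- lever_mid (a joint): Toggle lever of the middle lane (yellow grip). 0 = off (as at the start), leaning 0.5 rad towards the robot (-x of the console); 1.0 rad = on, leaning 0.5 rad away (+x). Over-centre spring: snaps on past upright (0.5), else falls back; about 2.5 N at the grip starts it. Pivot along console y at x = 0, y = 0 mm, 45 mm above the table; 90 mm from pivot to grip centre.
- lever_right (a joint): Toggle lever of the right lane (red grip). 0 = off (as at the start), leaning 0.5 rad towards the robot (-x of the console); 1.0 rad = on, leaning 0.5 rad away (+x). Over-centre spring: snaps on past upright (0.5), else falls back; about 2.5 N at the grip starts it. Pivot along console y at x = 0, y = -100 mm, 45 mm above the table; 90 mm from pivot to grip centre.
- lever_left_tip (a point): Centre of the grip of the left lever: a blue cross bar, 44 mm long along console y, 20 mm in diameter, at the top of a steel rod 10 mm in diameter. 124 mm above the table when off or on, 135 mm when upright; at console x = -43 mm when off and +43 mm when on.
- lever_mid_tip (a point): Centre of the grip of the middle lever: a yellow cross bar, 44 mm long along console y, 20 mm in diameter, at the top of a steel rod 10 mm in diameter. 124 mm above the table when off or on, 135 mm when upright; at console x = -43 mm when off and +43 mm when on.
- lever_right_tip (a point): Centre of the grip of the right lever: a red cross bar, 44 mm long along console y, 20 mm in diameter, at the top of a steel rod 10 mm in diameter. 124 mm above the table when off or on, 135 mm when upright; at console x = -43 mm when off and +43 mm when on.
- car_white_center (a point): White toy car with green stripe and rear wing, 135 long x 58 wide x 52 mm high, loose, standing in one of the three lanes, nose away from the robot, about 105 mm beyond the grey console's far edge. The point is its centre, 25 mm above the track.
- car_orange_center (a point): Orange toy car with black stripe and rear wing, of the same size and shape, loose, in another lane. The point is its centre, 25 mm above the track.
- barrier_center (a point): Toy road barrier: a red-and-white board 80 mm wide on two legs with black feet, 70 mm high, loose, standing across the remaining lane, which is closed. The point is its centre, 35 mm above the track.
- vase_center (a point): Terracotta-coloured vase, 84 mm in diameter, 150 mm high, standing loose on the table to the left of the console. The point is its centre, 75 mm above the table.
- present_center (a point): Wrapped present, a brown box 120 x 90 x 60 mm with green ribbon (66 mm high with the bow), loose on the table to the right of the console. The point is its centre, 30 mm above the table.
There are look-alikes about, which are no part of the job. Of the things that look like the part that bears barrier_center, the smallest one is meant.

How it is judged:
By the outcome, as a careful person would: the job done as asked, in the order asked, and still so for the second after the job is handed in, with the robot touching nothing.
It also fails if it takes over 38 s, if anything falls off the work surface, if the arm or the gripper's body presses on something with over 40 N, if the wrist force passes 120 N, or if a joint passes its speed limit or range.

## Working session

There is one attempt and no reset: what is moved stays moved. The work goes in short steps, each a Python script; the robot and the scene stay as the last script left them, time stands still between calls to the robot, and variables do not carry over. Pictures are saved under pics/ and viewed, at most 10 in all, crops included, and the job is handed in when it is done.

```bash
mkdir -p pics; python3 - <<'E'
from station import *
import cv2
for n in("scene","top"):
    cv2.imwrite(f"pics/{n}0.png",snapshot(n)); c=camera_info(n); print(n,{k:c[k] for k in("fx","fy","cx","cy")},c["R"],c["t"])
print(arm.read_time(),arm.read_eef_rot())
E
```

```text
scene {'fx': 498.27936933441333, 'fy': 498.27936933441333, 'cx': 263.9446524038089, 'cy': 192.50646634639787} [[ 0.43178804  0.90194176  0.00775525]
 [ 0.65460203 -0.30744034 -0.69063494]
 [-0.62052822  0.30328451 -0.72316197]] [-0.26611254 -0.31429566  1.59818691]
top {'fx': 477.52435583168284, 'fy': 477.52435583168284, 'cx': 254.51233713827708, 'cy': 192.54037599516207} [[-0.00548241 -0.99985328 -0.01622864]
 [-0.99136415  0.00756082 -0.13091966]
 [ 0.13102315  0.01537073 -0.99126014]] [0.03858268 0.59831062 1.19493492]
0.1 [ 1.57713686e-01  9.87484212e-01 -1.13763687e-03 -1.75705133e-04]
```

View pics/scene0.png

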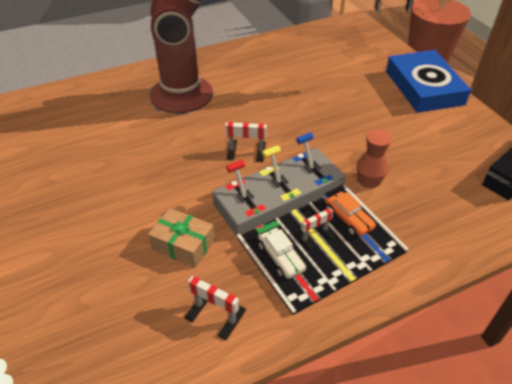

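View pics/top0.png

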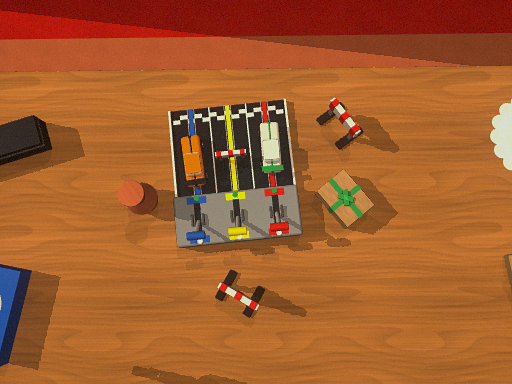

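Top view: the small barrier stands in the middle lane at (231,153). The look-alike barriers at (241,294) and (343,122) stand on the table. The orange car is at (193,160) in the left lane and the white car at (271,147) in the right lane. Candidate levers are blue (197,237), yellow (238,233) and red (279,229). I choose blue and red, and will check them in one crop while fitting the console pose from the grips in both cameras.

```bash
python3 - <<'E'
from station import *
import cv2,numpy as np
from scipy.optimize import least_squares
seeds={"top":[(197,237),(238,233),(279,229)],"scene":[(305,139),(272,151),(236,166)]}
hue=[(105,130),(22,35),None]; obs=[]
G=np.array([[-.043,y,.124] for y in(.1,0,-.1)])
im={n:cv2.imread(f"pics/{n}0.png") for n in seeds}
for n in seeds:
    hsv=cv2.cvtColor(im[n],cv2.COLOR_BGR2HSV); H,S,V=[a.astype(int) for a in cv2.split(hsv)]
    for i,(u,v) in enumerate(seeds[n]):
        m=((H<8)|(H>172)) if i==2 else (H>=hue[i][0])&(H<=hue[i][1])
        m=(m&(S>150)&(V>70)).astype(np.uint8)
        k,l,st,c=cv2.connectedComponentsWithStats(m)
        j=min(range(1,k),key=lambda j:np.hypot(*(c[j]-(u,v)))+(99 if st[j,4]<15 else 0))
        obs.append((n,i,c[j])); print(n,i,c[j].round(1),st[j])
def W(p,X):
    c,s=np.cos(p[2]),np.sin(p[2]); return X@np.array([[c,s,0],[-s,c,0],[0,0,1]])+[p[0],p[1],0]
def proj(n,X):
    c=camera_info(n); q=np.array(c["R"])@X+np.ravel(c["t"]); return np.array([c["fx"]*q[0]/q[2]+c["cx"],c["fy"]*q[1]/q[2]+c["cy"]])
f=lambda p:np.concatenate([proj(n,W(p,G)[i])-o for n,i,o in obs])
r=least_squares(f,[.55,0,0]); p=r.x
print("pose",p.round(4),r.fun.round(1)); print(W(p,G).round(3))
np.save("pose.npy",p)
C=np.array([[x,y,.055] for x,y in((-.065,-.16),(-.065,.16),(.065,.16),(.065,-.16))])
T=np.array([[x,y,.012] for x,y in((.305,-.15),(.305,.15))])
out=[]
for n in seeds:
    a=im[n].copy(); 
    for X in np.vstack([C,T,G]): cv2.circle(a,tuple(int(t) for t in proj(n,W(p,X)).round()),1,(255,0,255),-1)
    x0,y0=(150,90) if n=="top" else (205,125)
    out.append(cv2.resize(a[y0:y0+195,x0:x0+200],None,fx=2,fy=2,interpolation=cv2.INTER_CUBIC))
cv2.imwrite("pics/crop.png",np.hstack(out))
E
```

```text
top 0 [197.2 236.3] [187 231  23  13 179]
top 1 [237.9 232.3] [228 226  22  14 203]
top 2 [278.6 227.9] [268 222  21  14 212]
scene 0 [304.7 137.7] [298 134  14   8  66]
scene 1 [271.2 150.2] [263 146  17   9  98]
scene 2 [235.3 165.2] [226 159  19  13 146]
pose [0.5351 0.0797 0.0948] [-1.9  0.2 -0.9  0.   0.2  0.1 -0.7  0.5 -0.9  1.3 -0.8  0.5]
[[ 0.483  0.175  0.124]
 [ 0.492  0.076  0.124]
 [ 0.502 -0.024  0.124]]
```

View pics/crop.png

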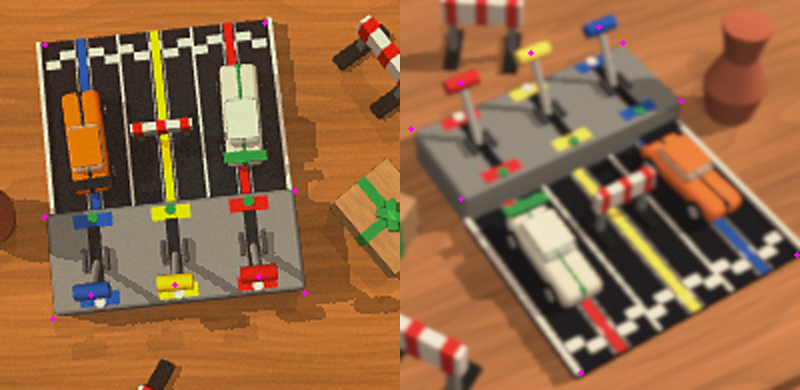

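The crop confirms it: orange car in the blue lane, small barrier in the yellow lane, white car in the red lane. The console fit is good to about 3 mm. Pushing the blue lever first, with a check after it.

```bash
cat >h.py <<'E'
from station import *
import cv2,numpy as np
from scipy.spatial.transform import Rotation as R
p=np.load("pose.npy"); Rz=R.from_euler("z",p[2])
def w(x,y,z): return Rz.apply([x,y,z])+[p[0],p[1],0]
def quat():
    q0=np.array(arm.read_joint_positions()); best=None
    for a in(0,np.pi):
        q=(Rz*R.from_euler("z",a)*R.from_euler("x",np.pi)).as_quat(); s=arm.ik(w(-.09,.1,.29),q)
        if s is not None:
            d=abs(np.array(s)-q0).max()
            if best is None or d<best[0]: best=(d,q)
    return best[1]
def push(y,q):
    arm.movep(w(-.09,y,.29),q)
    arm.line_to(w(-.09,y,.182),.15)
    print("down",np.round(arm.read_ft_force(),1))
    for x in(-.04,-.02,0,.02):
        arm.line_to(w(x,y,.182),.1); print(x,np.round(arm.read_ft_force(),1))
    arm.line_to(w(-.06,y,.182),.15); arm.line_to(w(-.09,y,.29),.2)
    print(arm.read_time())
E
python3 - <<'E'
from h import *
arm.move_gripper(0.0,20)
q=quat(); print(q); np.save("q.npy",q)
push(.1,q)
cv2.imwrite("pics/s1.png",snapshot("scene"))
E
```

```text
[-4.73856815e-02  9.98876668e-01  6.11635557e-17 -2.90153616e-18]
down [0.1 0.  0.3]
-0.04 [-2.1 -0.6 -0.9]
-0.02 [0.7 1.  0.1]
0 [-0.  -0.3 -0.1]
0.02 [0.  0.2 0.5]
6.6583
```

View pics/s1.png

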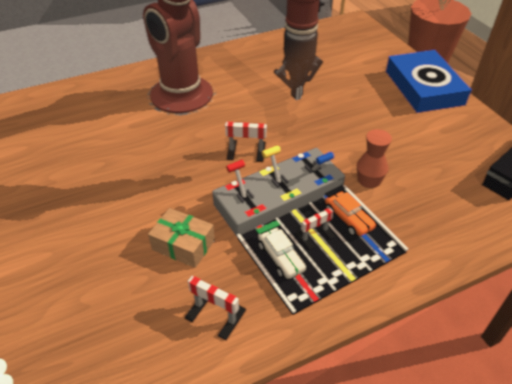

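The blue lever is now on, with its grip at (325,157); yellow (272,151) and red (236,166) are still off and nothing else has moved. Now the red lever.

```bash
python3 - <<'E'
from h import *
q=np.load("q.npy"); push(-.1,q)
a,b=snapshot("scene"),snapshot("top")
cv2.imwrite("pics/s2.png",np.hstack([cv2.resize(a[110:350,150:420],None,fx=1.45,fy=1.45),cv2.resize(b[90:330,110:380],None,fx=1.45,fy=1.45)]))
E
```

```text
down [ 1.2 -0.4 -0.5]
-0.04 [-1.4 -0.1 -1.2]
-0.02 [-0.6 -0.3 -0.2]
0 [-0.4  0.6 -0.6]
0.02 [-1.2 -0.3 -0.6]
11.4833
```

View pics/s2.png

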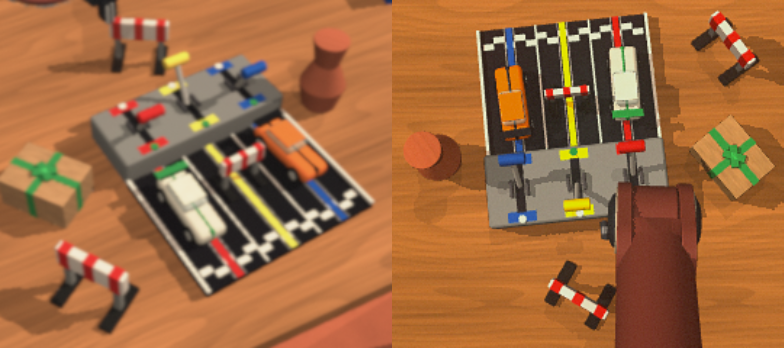

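The crops show the blue grip (top, 514,158) and the red grip (631,146) on the far side, so both are on. Yellow (578,205) is still off, and the cars, barrier, vase and present haven't moved. The arm is clear of everything, so I'm handing in.

```bash
python3 -c "
from station import *
print(ticket.finish_job())"
```

```text
the job is handed in; nothing more can be done
None
```

The blue (left, orange car) and red (right, white car) levers are on, the barred yellow lever stayed off, nothing else was moved, and I handed the job in at about 11.5 s of the 38 s allowed.

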